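# Press a walnut inlay flush into a carving panel

### The arm

A 6-joint arm with a two-finger parallel gripper is mounted at the origin on the work surface. World frame = base frame: x ahead of the robot, y to its left, z up, the work surface at z = 0. Lengths are in m, angles in degrees, forces in N, time in s.
With the tool pointing down it reaches from about 0.4 to 0.825 m from the base axis. Payload 7 kg.
Tool frame: the origin (TCP) lies on the centre line of the jaws, within the pads' length; the fingertips stand 19 mm ahead of it and the grasp point (between the pads) is the TCP (r.tips_ahead is the distance from the TCP to the fingertips, in m); z points along the fingers, y is the line along which they close (so a half turn about z gives the same grasp; the last joint's range is limited). The gripper opens to 88 mm and grips with 3 to 60 N. Pads are 19 mm wide; open, the fingers measure 130 mm over their backs; the gripper's body (78 mm by 193 mm) begins 47 mm behind the grasp point.
Start: joints at [-51.217, 20.546, 0.682, 0, -70.136, -16.507], TCP at [0.256, -0.625, 0.246] pointing down, gripper open.
Joint ranges: [-176.03, 176.03], [-82.01, 121.73], [-58.28, 71.71], [-173.87, 95.51], [-174.79, -0.11], [-173.66, 173.66]. Speed limits (degrees/s): [136.94, 136.94, 172.46, 180, 180, 180].

### API

Orientations are given as [roll, pitch, yaw] about the fixed x, y, z axes, in that order (R = Rz(yaw) Ry(pitch) Rx(roll)).
In Python, from plant import r, viewer, close_job gives the robot as it stands. The module is installed in compiled form; this text tells all that it offers.
- The arm moves only by the tool arm_command, never from a script. Its arguments are lists of equal length, an entry for each row: "travel": the shift along the world's x, y, z scaled (see below), a list of three; "delta_rot": the turn, a rotation vector about the world's x, y, z scaled (see below), a list of three. In form: {"travel": [[dx, dy, dz], ...], "delta_rot": [[rx, ry, rz], ...]}. A call has 1 to 20 rows; each row is the pose to reach, as a shift and turn from the pose commanded when the call began; what a row does not reach only later rows make up. The controller multiplies each number of a shift by 0.5 m and each number of a turn by 90 degrees. A row lasts 1/8 s, in which the tool goes at most 62.5 mm and 10.7 degrees, less where a joint would pass 70% of its speed; a pose out of reach is approached as far as the arm can. A call with a number of a shift or a turn outside -1 to 1 is refused whole. A call with a gripper value outside its range is refused whole. "grip" is the opening, from 0 (shut) to 1 (fully open), set as the call begins (left out, the last holds). The fingers move at their own pace and stop on an object; "newtons" is the grip in N (left out, the last holds). Time passes only in rows, so rows that repeat a pose let the fingers close. It gives the time, the measured TCP pose, the force, the opening and the grip force at its end, in the units of the state.
- r.get_state(): the state, without advancing time (a new reading comes with each control period).
- viewer.capture(name): name is "side" or "top"; returns a dict with "img" (420x560x3 uint8, red, green, blue), "camera_matrix" (3x3 intrinsics, pixels), "R" (3x3) and "t" (3): a world point X has camera coordinates R X + t. Camera axes: x right, y down, z forward; pixel columns grow to the right and rows downward; lengths in m; the calibration is good to about 2 mm. A picture is of the moment at which its call begins. There is no depth.
- close_job(): hands the job in; it is judged then, once.
The state is a dict: "time_s": time; "joints": joint angles; "qd": joint speeds; "joint_torque": joint torques, N m; "tcp_pos": TCP position; "eef_rot": TCP orientation; "contact_force": force on the tool from outside, world axes, zero at the start; "moment": the same for the moment, N m; "gripper_width": finger opening in m; "gripper_force": force on a finger pad.
Only numpy, scipy, OpenCV 4.12 (cv2) and the standard library are available. Lean on these libraries where they do the work, as an engineer would, in place of code of your own. Each camera call takes 0.05 s, during which the arm holds its last target. There are 200 camera calls.

### The job

Take the dark walnut inlay from the sloped rack and dry-fit it in the recess of the pale carving panel, whose exact place on its base board you must find by eye or touch: ridge up, long side along the recess's long side, pressed down past the stiff brass spring clips until it is fully home, level and flush with the panel all round. Then let go, and leave the other things on the bench, and the little plug lying on the panel, where they are.

Things in the scene. Friction and masses are not known exactly. Their poses are not given: they have to be found in the camera images.
- inlay: Dark walnut inlay, loose, about 80 g: plate 80 (x) x 50 (y) x 14 mm, its lowest 3 mm 1 mm narrower on every side, with a raised ridge 44 (x) x 18 (y) x 24 mm high in the middle of its top (ridge top 38 mm above origin). Origin: centre of the underside; z points out of the ridge side. May go in either way round. Starts on the sloped rack, ridge outward, x axis running up the slope
- base: Plywood base board 250 (x) x 190 (y) x 12 mm fixed to the bench; origin: centre of its underside. The pale panel 210 (x) x 150 (y) x 30 mm is fixed on it, parallel to it, but only roughly centred: the panel's middle lies up to 8 mm from the base's origin along each of the base's x and y. That offset differs each time and is not measured: look or feel for it. Panel top: 42 mm above the bench
- recess_nominal (a point): Point 28 mm above the base's origin: where the middle of the recess's floor would be if the panel were exactly centred. The recess, in the panel's middle, is 83 (x) x 53 (y) x 14 mm deep, axes as the base's, so the inlay has 1.5 mm of play on every side
- mouth_nominal (a point): As recess_nominal, but at the panel's top, 14 mm higher. In the middle of each short (x) end of the recess is a brass spring clip 24 mm wide standing 3 mm into it, with a sloped lead-in from 14 to 8 mm above the floor. The inlay first rests on the clips about 10 mm too high and must be pressed past them (some 8 to 20 N); they then hold it by friction
- rack: Fixed plywood rack, base 120 x 100 x 6 mm, its slope 116 (along the slope) x 80 mm tilted 0.40 rad (23 degrees): it rises along the rack's +x; origin: centre of the underside
- cradle (a point): Point on the rack's sloped surface under the centre of the inlay at the start, about 41 mm above the bench; axes as the rack's (not tilted)
- plug: Loose round wooden plug, diameter 20 mm, 14 mm high, standing on a corner of the panel; origin: centre of the underside; bystander
- mallet: Loose wooden carving mallet lying on the bench, head diameter 68 x 95 mm along +x, handle 140 mm along -x; origin at bench level where they meet; bystander
- chisel: Loose carving chisel, 240 mm long along x, lying on the bench; origin at bench level; bystander
- spray_can: Loose red spray can, diameter 60, height 170 mm; origin: centre of the underside; bystander
- oil_bottle: Loose amber oil bottle, diameter 66, height 160 mm; origin: centre of the underside; bystander
- branch: Loose piece of branch 150 mm long along x, diameter 36 mm, lying on the bench; origin at bench level; bystander
- sanding_block: Loose cork sanding block 100 x 60 x 34 mm; origin: centre of the underside; bystander
There are look-alikes about, which are no part of the job. Leave any purple look-alike of the inlay alone.

How it is judged:
By the outcome, as a careful person would: the job done as asked, in the order asked, and still so for the second after the job is handed in, with the robot touching nothing.
It also fails if it takes over 72 s, if anything falls off the work surface, if the arm or the gripper's body presses on something with over 40 N, if the wrist force passes 120 N, or if a joint passes its speed limit or range.

## Working session

There is one attempt and no reset: what is moved stays moved. The work goes in short steps, Python scripts to look and compute and a tool call to move; the robot and the scene stay as the last step left them, time stands still between calls to the robot, and variables do not carry over. Pictures are saved under pics/ and viewed, at most 10 in all, crops included, and the job is handed in when it is done.

Besides the shell and the picture viewer there is one more tool, called after "Request:" as name(argument=value, ...) on one line, values as JSON. arm_command: Moves the arm, as the interface text tells. Shifts and turns lie within -1 to 1; 1 stands for 0.5 m of shift or 90 degrees of turn. Its arguments: {"type":"object","properties":{"travel":{"type":"array"},"delta_rot":{"type":"array"},"grip":{"type":"number"},"newtons":{"type":"number"}},"required":["travel","delta_rot"]}

```bash
mkdir -p pics; python3 - <<'E'
from plant import r, viewer
import cv2,numpy as np
print(r.get_state())
for n in("side","top"):
    c=viewer.capture(n); cv2.imwrite(f"pics/{n}0.png",c["img"][:,:,::-1])
    print(n,c["camera_matrix"].tolist(),c["R"].tolist(),c["t"].tolist())
E
```

```text
{'time_s': 0.0, 'joints': array([-5.12197169e+01,  2.05918486e+01,  6.33591133e-01, -2.16280286e-02,
       -7.01351113e+01, -1.65070756e+01]), 'qd': array([-0.0657234 ,  0.08613013, -0.01147412, -0.00901004,  0.10239577,
       -0.08810183]), 'joint_torque': array([ 8.17793098e-04, -5.82723856e+01,  2.93053257e+01,  6.99770093e+00,
        6.81267818e-03, -7.71120222e-05]), 'tcp_pos': array([ 0.2556541 , -0.62421583,  0.24461186]), 'eef_rot': array([ 1.79904702e+02, -7.03836439e-03, -1.57734153e+02]), 'contact_force': array([-0.17536445, -0.63240658, -0.01701974]), 'moment': array([ 0.00482331, -0.00636155,  0.00543097]), 'gripper_force': 0.0, 'gripper_width': 0.08759098495051872}
side [[415.87484380768336, 0.0, 270.01186135591047], [0.0, 415.87484380768336, 205.67673320614486], [0.0, 0.0, 1.0]] [[-0.9934918087335133, -0.11387227413018837, 0.0026704239048465097], [-0.0769340491011295, 0.6535624778872922, -0.7529523488154665], [0.08399510740702308, -0.7482574374386411, -0.6580696234057919]] [0.563667727793777, 0.14500511870059188, 1.0001054570260157]
top [[460.3557673485469, 0.0, 277.89923337560333], [0.0, 460.3557673485469, 220.99949715470518], [0.0, 0.0, 1.0]] [[0.02088540146981664, -0.9997468905411695, 0.008363902122028328], [-0.9963579107425693, -0.021504911630296292, -0.08251334726258215], [0.08267232732992888, -0.00661011565976203, -0.9965548618439516]] [-0.12314490165019883, 0.580386855033055, 1.4956938757225313]
```

View pics/side0.png

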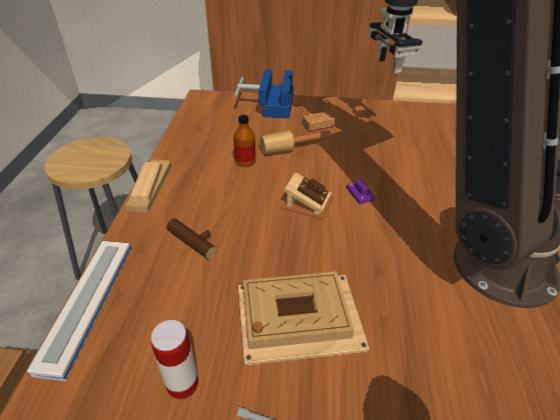

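View pics/top0.png

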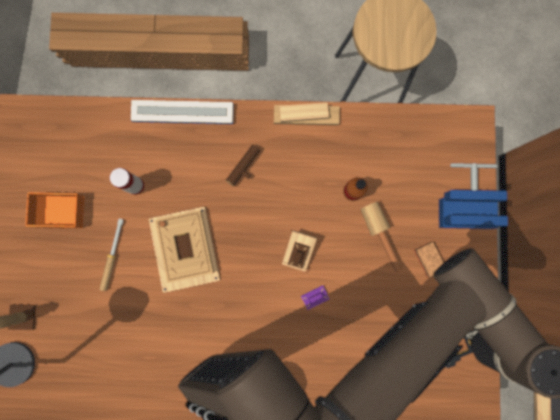

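Side view: rack with the inlay at about (310,190), panel at about (297,308), purple look-alike at (361,191). In the top view the rack is at (299,251) and the panel at (184,248). I'll enlarge both to get corners.

```bash
cat > h.py <<'E'
import cv2,numpy as np
from plant import r,viewer
def grab(n,k=4):
    cs=[viewer.capture(n) for _ in range(k)]
    c=cs[0]; c["img"]=np.mean([x["img"] for x in cs],0).astype(np.uint8); return c
def crop(c,x,y,w,h,s,grid=10):
    im=cv2.resize(c["img"][y:y+h,x:x+w,::-1],None,fx=s,fy=s,interpolation=cv2.INTER_CUBIC)
    for i in range(-(-x//grid)*grid,x+w,grid): 
        cv2.line(im,((i-x)*s+s//2,0),((i-x)*s+s//2,6),(0,0,255),1); cv2.putText(im,str(i),((i-x)*s-8,16),0,.35,(0,0,255),1)
    for j in range(-(-y//grid)*grid,y+h,grid):
        cv2.line(im,(0,(j-y)*s+s//2),(6,(j-y)*s+s//2),(0,0,255),1); cv2.putText(im,str(j),(8,(j-y)*s+s//2+4),0,.35,(0,0,255),1)
    return im
def proj(c,X):
    p=np.atleast_2d(X)@np.array(c["R"]).T+c["t"]; q=p@np.array(c["camera_matrix"]).T; return q[:,:2]/q[:,2:]
def onplane(c,uv,z):
    uv=np.atleast_2d(uv).astype(float); d=np.c_[uv,np.ones(len(uv))]@np.linalg.inv(c["camera_matrix"]).T@np.array(c["R"])
    o=-np.array(c["R"]).T@c["t"]; return o+d*((z-o[2])/d[:,2:])
def tri(cs,uvs):
    A=[];b=[]
    for c,uv in zip(cs,uvs):
        P=np.array(c["camera_matrix"])@np.c_[c["R"],c["t"]]
        for k in(0,1): a=uv[k]*P[2]-P[k]; A.append(a[:3]); b.append(-a[3])
    return np.linalg.lstsq(np.array(A),np.array(b),rcond=None)[0]
E
python3 - <<'E'
from h import *
import pickle
s,t=grab("side"),grab("top"); pickle.dump((s,t),open("cams.pkl","wb"))
cv2.imwrite("pics/sp.png",crop(s,232,265,140,100,5))
a=crop(s,270,165,65,60,6);b=crop(t,270,220,60,60,6)
cv2.imwrite("pics/rk.png",np.hstack([a,b]))
cv2.imwrite("pics/tp.png",crop(t,140,200,85,98,6))
E
```

```text
(no output)
```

View pics/sp.png

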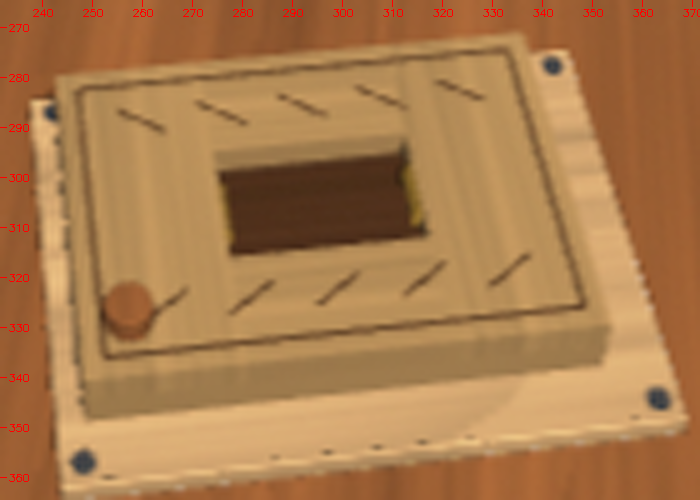

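View pics/rk.png

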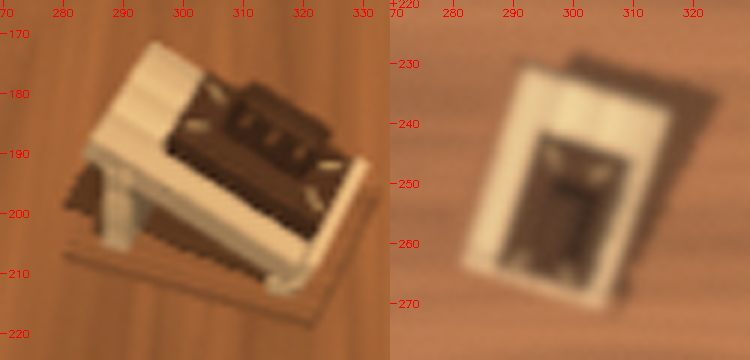

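View pics/tp.png

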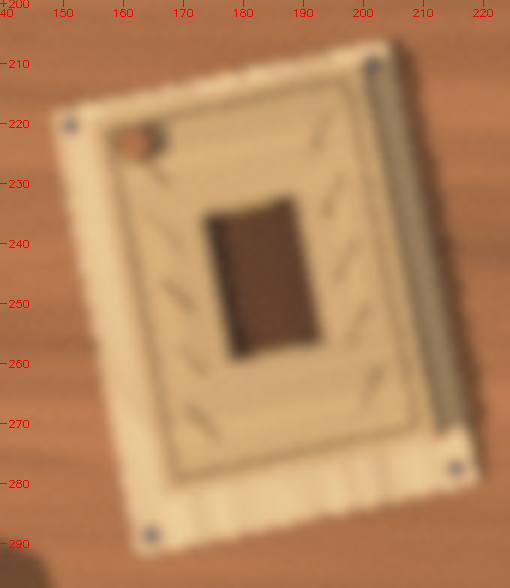

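The pictures give usable corners: in the side view the panel top spans (243,280)–(353,330), and the recess mouth spans (275,295)–(317,311). In the top view the mouth is at about (174–193, 233–260). The inlay plate and ridge corners can be read in both rack crops, so I'll fit models to them.

```bash
cat > fit.py <<'E'
from h import *
import pickle
from scipy.optimize import least_squares
from scipy.spatial.transform import Rotation as Ro
s,t=pickle.load(open("cams.pkl","rb"))
px=lambda P,x,y,k:(np.array(P,float)-(k-1)/2)/k+[x,y]
rect=lambda a,b,z=0.:np.array([[a,b,z],[-a,b,z],[-a,-b,z],[a,-b,z]])/2*[1,1,2]
def fitplane(name,obs,a,b,z,g):
    def f(p):
        X=rect(a,b)@Ro.from_euler('z',p[2]).as_matrix().T+[p[0],p[1],p[3] if len(p)>3 else z]
        return np.concatenate([(proj(c,X)-o).ravel() for c,o in obs])
    q=least_squares(f,g); print(name,q.x[:2].round(4),np.degrees(q.x[2]).round(2),q.x[3:],'rms',np.sqrt(np.mean(q.fun**2)).round(2))
# order: +x+y, -x+y, -x-y, +x-y  (side: +x left,+y toward camera/bottom)
pan=px([(83,381),(608,326),(523,34),(54,78)],232,265,5)
mS=px([(232,256),(428,234),(407,139),(215,153)],232,265,5)
mT=px([(204,215),(234,360),(321,342),(294,198)],140,200,6)
bT=px([(53,113),(137,555),(480,480),(393,38)],140,200,6)
bS=px([(64,496),(688,428)],232,265,5)
g=[.55,.2,.2]
fitplane('panel side',[(s,pan)],.21,.15,.042,g)
fitplane('mouth side',[(s,mS)],.083,.053,.042,g)
fitplane('mouth top',[(t,mT)],.083,.053,.042,g)
fitplane('mouth both z',[(s,mS),(t,mT)],.083,.053,.042,g+[.04])
fitplane('base top',[(t,bT)],.25,.19,.012,g)
# inlay
iT=px([(542-390,132),(498-390,265),(590-390,290),(632-390,158)],270,220,6)
iS=px([(166,150),(308,243),(345,168),(204,72)],270,165,6)
rS=px([(258,82),(332,132)],270,165,6)
def pose(p): return Ro.from_euler('z',p[3])*Ro.from_euler('y',-.4)
def f(p):
    R=pose(p).as_matrix()
    X=rect(80e-3,50e-3,14e-3)@R.T+p[:3]; Y=np.array([[22,-9,38],[-22,-9,38]])*1e-3@R.T+p[:3]
    return np.concatenate([(proj(s,X)-iS).ravel(),(proj(t,X)-iT).ravel(),(proj(s,Y)-rS).ravel()])
q=least_squares(f,[.55,-.05,.04,-.3]);print('inlay',q.x[:3].round(4),np.degrees(q.x[3]).round(2),'rms',np.sqrt(np.mean(q.fun**2)));print(q.fun.reshape(-1,2).round(1).tolist())
E
python3 fit.py
```

```text
panel side [0.4922 0.1964] 13.29 [] rms 0.38
mouth side [0.491  0.1961] 12.98 [] rms 0.58
mouth top [0.4934 0.1939] 13.05 [] rms 0.61
mouth both z [0.4918 0.1942] 12.99 [0.03919323] rms 0.65
base top [0.4851 0.1981] 13.28 [] rms 0.3
inlay [ 0.4757 -0.1821  0.0305] -16.53 rms 0.8878975139842408
[[-0.3, -1.6], [1.1, -1.4], [0.3, 0.3], [-0.4, 1.1], [0.1, 0.6], [0.2, 0.2], [-0.5, 0.7], [-0.0, 1.0], [-2.1, 0.6], [-0.8, 0.8]]
```

```bash
sed -i 's/^    X=rect(80e-3,50e-3,14e-3)@R.T+p\[:3\];/    X=rect(80e-3,50e-3,14e-3)@R.T+p[:3]; B=X.copy(); B[:2]=np.array([[39,24,0],[-39,24,0]])*1e-3@R.T+p[:3];/; s/(proj(s,X)-iS)/(proj(s,B)-iS)/' fit.py
cat >> fit.py <<'E'
c=q.x[:3]+pose(q.x).apply([0,0,.030]);print('ridge pt',c.round(4))
a=crop(s,270,165,65,60,6);b=crop(t,270,220,60,60,6)
R=pose(q.x).as_matrix()
for c_,im,x,y in((s,a,270,165),(t,b,270,220)):
    for Q in(rect(.08,.05,.014),rect(.044,.018,.038),rect(.078,.048,0)):
        cv2.polylines(im,[((proj(c_,Q@R.T+q.x[:3])-[x,y])*6+2.5).astype(int)],True,(0,255,0),1)
m=crop(s,232,265,140,100,5); X=rect(.083,.053)@Ro.from_euler('z',13.1,degrees=True).as_matrix().T+[.492,.195,.042]
cv2.polylines(m,[((proj(s,X)-[232,265])*5+2).astype(int)],True,(0,255,0),1)
cv2.imwrite("pics/ov.png",np.hstack([a,b]))
E
python3 fit.py|tail -4
```

```text
base top [0.4851 0.1981] 13.28 [] rms 0.3
inlay [ 0.4746 -0.182   0.0341] -15.89 rms 0.7605075623322851
[[-1.4, 0.7], [-0.8, 0.2], [0.8, -0.7], [-0.1, 0.2], [0.0, 0.9], [0.3, 0.7], [-0.3, 1.1], [-0.1, 1.2], [-1.6, -0.4], [-0.2, -0.2]]
ridge pt [ 0.4633 -0.1788  0.0617]
```

View pics/ov.png

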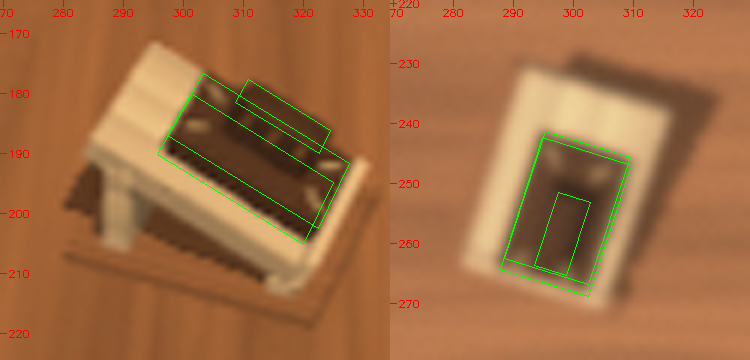

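The overlay matches the inlay to within about 1 px in both views. In the side view the ridge's right end, at (325,187), lies about 1 px lower right than the model. Next I'll compute the moves, with the height as the remaining check.

```bash
cat >> fit.py <<'E'
for z in(.034,.038,.041):
    q=least_squares(lambda p:f([p[0],p[1],z,p[2]]),[.47,-.18,-.3]);print(z,q.x[:2].round(4),np.degrees(q.x[2]).round(2),np.sqrt(np.mean(q.fun**2)).round(2))
E
python3 fit.py|tail -3
cat > mv.py <<'E'
import numpy as np,sys
from scipy.spatial.transform import Rotation as Ro
from plant import r
def inl(yaw,tilt): return Ro.from_euler('z',yaw,degrees=True)*Ro.from_euler('y',-tilt)*Ro.from_matrix(np.diag([-1,1,-1.]))
def delta(pos,R,p0=None,R0=None):
    st=r.get_state(); p0=st['tcp_pos'] if p0 is None else p0; R0=Ro.from_euler('xyz',st['eef_rot'],degrees=True) if R0 is None else R0
    d=(R*R0.inv()).as_rotvec(degrees=True)/90; print('travel',((np.array(pos)-p0)/.5).round(4).tolist(),'rot',d.round(4).tolist(),'t',st['time_s'])
E
python3 - <<'E'
from mv import *
R=inl(-16,.4); n=-R.as_matrix()[:,2]; o=np.array([.475,-.181,.040])
p0=np.array([.256,-.625,.246]);R0=Ro.from_euler('xyz',[180,0,-157.724],degrees=True)
print(n); delta(o+n*.1,R,p0,R0); delta(o+n*.035,R,p0,R0)
E
```

```text
0.034 [ 0.4746 -0.1821] -15.88 0.76
0.038 [ 0.4746 -0.1797] -15.97 0.88
0.041 [ 0.4747 -0.178 ] -16.04 1.09
[-0.37433294  0.10733824  0.92106099]
travel [0.3631, 0.9095, -0.2278] rot [0.0142, -0.259, -0.4195] t 0.5
travel [0.4118, 0.8955, -0.3475] rot [0.0142, -0.259, -0.4195] t 0.5
```

Request:
arm_command(travel=[[0.363, 0.91, -0.1], [0.363, 0.91, -0.1], [0.363, 0.91, -0.1], [0.363, 0.91, -0.1], [0.363, 0.91, -0.1], [0.363, 0.91, -0.1], [0.363, 0.91, -0.1], [0.363, 0.91, -0.1], [0.363, 0.91, -0.1], [0.363, 0.91, -0.1], [0.363, 0.91, -0.228], [0.363, 0.91, -0.228], [0.363, 0.91, -0.228], [0.363, 0.91, -0.228]], delta_rot=[[0.014, -0.259, -0.4195], [0.014, -0.259, -0.4195], [0.014, -0.259, -0.4195], [0.014, -0.259, -0.4195], [0.014, -0.259, -0.4195], [0.014, -0.259, -0.4195], [0.014, -0.259, -0.4195], [0.014, -0.259, -0.4195], [0.014, -0.259, -0.4195], [0.014, -0.259, -0.4195], [0.014, -0.259, -0.4195], [0.014, -0.259, -0.4195], [0.014, -0.259, -0.4195], [0.014, -0.259, -0.4195]], grip=1)

```text
time_s: 2.25
tcp_pos: [0.4418, -0.1756, 0.1415]
eef_rot: [179.4, 22.0, 164.0]
contact_force: [0.4, -0.4, 0.1]
gripper_width: 0.0875
gripper_force: 0.0
```

Request:
arm_command(travel=[[0.022, -0.006, -0.054], [0.043, -0.0125, -0.107], [0.043, -0.0125, -0.107], [0.043, -0.0125, -0.107], [0.043, -0.0125, -0.107], [0.043, -0.0125, -0.107]], delta_rot=[[0, 0, 0], [0, 0, 0], [0, 0, 0], [0, 0, 0], [0, 0, 0], [0, 0, 0]])

```text
time_s: 3.0
tcp_pos: [0.4685, -0.1877, 0.0997]
eef_rot: [178.4, 20.8, 164.1]
contact_force: [-0.3, -0.2, 0.7]
gripper_width: 0.0876
gripper_force: 0.0
```

```bash
python3 - <<'E'
from h import *
s,t=grab("side",2),grab("top",2)
print(r.get_state())
cv2.imwrite("pics/ap.png",np.hstack([crop(s,265,140,80,75,5),crop(t,265,210,78,75,5)]))
E
```

```text
{'time_s': 3.2, 'joints': array([   0.71949496,    3.73976204,  -58.21848029,   29.77247395,
         -8.79466016, -135.09075348]), 'qd': array([-0.10443177,  0.25155848,  0.04658998,  0.00923695,  0.05565618,
       -0.00507382]), 'joint_torque': array([ 2.46019702e-02, -2.44736302e+01,  1.89586276e+01,  3.12711082e+00,
        8.15077443e-01,  1.17711659e-02]), 'tcp_pos': array([ 0.46839024, -0.18787488,  0.09915051]), 'eef_rot': array([178.45391966,  20.77855186, 164.04302013]), 'contact_force': array([-0.12102666,  0.07968836, -0.45098335]), 'moment': array([ 0.21005725,  1.1098658 , -0.01370713]), 'gripper_force': 0.0, 'gripper_width': 0.08780759664889096}
```

View pics/ap.png

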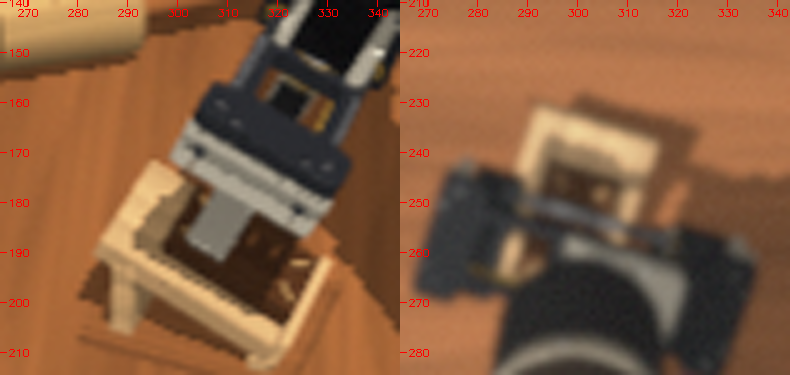

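The crop shows the gripper above the inlay, with its near finger at about (308,185). Joint 3 is at its limit (-58.2°), so full tilt isn't reachable this close in. The tilt is about the closing axis, so I'll grasp with a smaller tool tilt of about 8° and turn the inlay level later.

```bash
python3 - <<'E'
from mv import *
n=-inl(-16,.4).as_matrix()[:,2]; o=np.array([.4746,-.1797,.038]); R=inl(-16,np.radians(8))
delta(o+n*.08,R); delta(o+n*.08,R,np.array([.459,-.1765,.0785]),inl(-16,.4))
E
```

```text
travel [-0.0475, 0.0335, 0.0251] rot [0.0231, 0.1411, -0.0048] t 3.2
travel [-0.0287, 0.0108, 0.0664] rot [0.0457, 0.1593, -0.0] t 3.2
```

Request:
arm_command(travel=[[-0.0287, 0.0108, 0.066], [-0.0287, 0.0108, 0.066], [-0.0287, 0.0108, 0.066], [-0.0287, 0.0108, 0.066], [-0.0287, 0.0108, 0.066], [-0.0287, 0.0108, 0.066]], delta_rot=[[0.0457, 0.159, 0], [0.0457, 0.159, 0], [0.0457, 0.159, 0], [0.0457, 0.159, 0], [0.0457, 0.159, 0], [0.0457, 0.159, 0]])

```text
time_s: 3.95
tcp_pos: [0.4527, -0.183, 0.1312]
eef_rot: [178.5, 5.8, 164.0]
contact_force: [-0.4, -0.1, -0.1]
gripper_width: 0.0881
gripper_force: 0.0
```

```bash
python3 - <<'E'
from mv import *
n=-inl(-16,.4).as_matrix()[:,2]; o=np.array([.4746,-.1797,.038]); R=inl(-16,np.radians(8))
print(o+n*.08,r.get_state()['joints'].round(1),r.get_state()['tcp_pos'],r.get_state()['eef_rot']);delta(o+n*.04,R);delta(o+n*.04,R,o+n*.08,R)
E
```

```text
[ 0.44465337 -0.17111294  0.11168488] [   1.4    6.2  -35.8    0.5  -42.1 -107.6] [ 0.45270548 -0.18299242  0.13116948] [178.50654562   5.8302858  164.02020834]
travel [0.0138, 0.0152, -0.1127] rot [-0.0225, -0.0186, -0.0022] t 3.95
travel [0.0299, -0.0086, -0.0737] rot [0.0, 0.0, 0.0] t 3.95
```

Request:
arm_command(travel=[[-0.01, 0.018, -0.05], [0.004, 0.016, -0.08], [0.0138, 0.0152, -0.1127], [0.0138, 0.0152, -0.1127], [0.0138, 0.0152, -0.1127], [0.0138, 0.0152, -0.1127]], delta_rot=[[-0.0225, -0.0186, -0.002], [-0.0225, -0.0186, -0.002], [-0.0225, -0.0186, -0.002], [-0.0225, -0.0186, -0.002], [-0.0225, -0.0186, -0.002], [-0.0225, -0.0186, -0.002]])

```text
time_s: 4.7
tcp_pos: [0.4611, -0.175, 0.0762]
eef_rot: [179.9, 8.1, 164.0]
contact_force: [0.0, -0.6, 0.3]
gripper_width: 0.0874
gripper_force: 0.0
```

Request:
arm_command(travel=[[0, 0, 0], [0, 0, 0], [0, 0, 0], [0, 0, 0], [0, 0, -0.002], [0, 0, -0.004], [0, 0, -0.006], [0, 0, -0.006]], delta_rot=[[0, 0, 0], [0, 0, 0], [0, 0, 0], [0, 0, 0], [0, 0, 0], [0, 0, 0], [0, 0, 0], [0, 0, 0]], grip=0.42)

```text
time_s: 5.7
tcp_pos: [0.4609, -0.1751, 0.0729]
eef_rot: [180.0, 8.0, 164.0]
contact_force: [-2.2, -0.4, 7.1]
gripper_width: 0.037
gripper_force: 3.9
```

Request:
arm_command(travel=[[0, 0, -0.002], [0, 0, -0.004], [0, 0, -0.004], [0, 0, -0.004]], delta_rot=[[0, 0, 0], [0, 0, 0], [0, 0, 0], [0, 0, 0]])

```text
time_s: 6.2
tcp_pos: [0.4612, -0.1753, 0.0723]
eef_rot: [180.0, 8.1, 164.1]
contact_force: [-10.7, 3.5, 26.2]
gripper_width: 0.037
gripper_force: 14.3
```

Request:
arm_command(travel=[[0, 0, -0.002], [0, 0, -0.004], [0, 0, -0.004], [0, 0, -0.004]], delta_rot=[[0, 0, 0], [0, 0, 0], [0, 0, 0], [0, 0, 0]])

```text
time_s: 6.7
tcp_pos: [0.4613, -0.1753, 0.0718]
eef_rot: [180.0, 8.2, 164.1]
contact_force: [-19.5, 7.3, 49.2]
gripper_width: 0.0368
gripper_force: 26.8
```

Request:
arm_command(travel=[[0, 0, 0.012], [0, 0, 0.012], [0, 0, 0.012]], delta_rot=[[0, 0, 0], [0, 0, 0], [0, 0, 0]])

```text
time_s: 7.08
tcp_pos: [0.4607, -0.175, 0.0741]
eef_rot: [179.9, 8.0, 164.0]
contact_force: [0.5, -0.1, 0.6]
gripper_width: 0.0365
gripper_force: 0.0
```

Request:
arm_command(travel=[[0, 0, 0], [0, 0, 0], [0, 0, 0], [0, 0, 0], [0, 0, 0]], delta_rot=[[0, 0, 0], [0, 0, 0], [0, 0, 0], [0, 0, 0], [0, 0, 0]], grip=0, newtons=40)

```text
time_s: 7.7
tcp_pos: [0.4608, -0.175, 0.0744]
eef_rot: [179.9, 8.0, 164.0]
contact_force: [0.3, -0.6, -1.6]
gripper_width: 0.018
gripper_force: 40.0
```

The ridge is gripped, with the opening at 18 mm. The contact height puts the inlay's origin at z ≈ 41 mm, which matches the text. Next I'll lift it and carry it over.

```bash
python3 - <<'E'
from mv import *
R0=inl(-16,np.radians(8)); R=inl(13.1,np.radians(8-22.92))
delta([.4920,.1955,.105],R,np.array([.4605,-.1752,.0743]),R0)
delta([.4920,.1955,.105],R)
E
```

```text
travel [0.063, 0.7414, 0.0614] rot [0.0065, 0.2573, 0.319] t 7.7
travel [0.0624, 0.741, 0.0611] rot [0.0058, 0.2575, 0.3187] t 7.7
```

Request:
arm_command(travel=[[0, 0, 0.06], [0, 0, 0.12], [0, 0, 0.16], [0.02, 0.1, 0.16], [0.0625, 0.741, 0.14], [0.0625, 0.741, 0.14], [0.0625, 0.741, 0.14], [0.0625, 0.741, 0.14], [0.0625, 0.741, 0.14], [0.0625, 0.741, 0.14], [0.0625, 0.741, 0.14], [0.0625, 0.741, 0.14], [0.0625, 0.741, 0.061], [0.0625, 0.741, 0.061], [0.0625, 0.741, 0.061], [0.0625, 0.741, 0.061]], delta_rot=[[0, 0, 0], [0, 0, 0], [0, 0, 0], [0.006, 0.257, 0.319], [0.006, 0.257, 0.319], [0.006, 0.257, 0.319], [0.006, 0.257, 0.319], [0.006, 0.257, 0.319], [0.006, 0.257, 0.319], [0.006, 0.257, 0.319], [0.006, 0.257, 0.319], [0.006, 0.257, 0.319], [0.006, 0.257, 0.319], [0.006, 0.257, 0.319], [0.006, 0.257, 0.319], [0.006, 0.257, 0.319]])

```text
time_s: 9.7
tcp_pos: [0.4929, 0.1956, 0.1064]
eef_rot: [179.9, -14.8, -166.9]
contact_force: [-0.3, 0.2, -0.9]
gripper_width: 0.0177
gripper_force: 40.0
```

```bash
python3 - <<'E'
from h import *
s,t=grab("side",3),grab("top",1)
q=r.get_state();print(q['tcp_pos'],q['eef_rot'],q['gripper_width'],q['joints'].round(0))
cv2.imwrite("pics/hv.png",crop(s,232,250,140,110,5))
E
```

```text
[0.49238327 0.19566165 0.10567062] [ 179.95073041  -14.80837183 -166.86059663] 0.017695880301103525 [  38.   23.  -14.   -7.  -66. -112.]
```

View pics/hv.png

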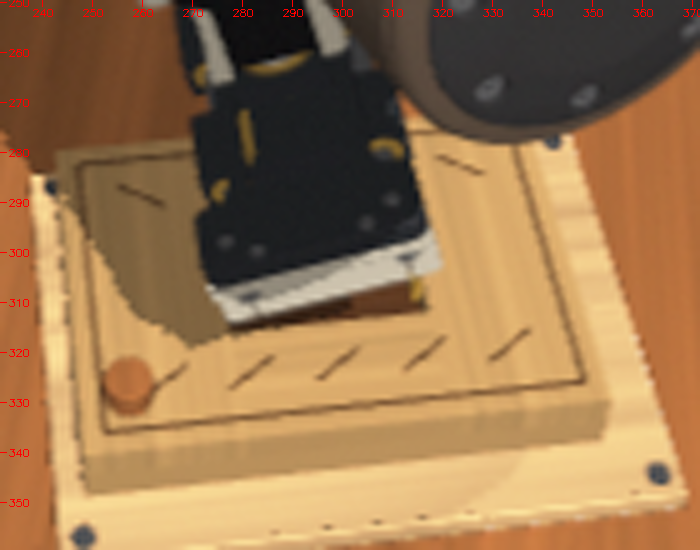

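The gripper body hides the inlay here, with only a dark strip at about (280–316, 310). The opening shows it's still held, so I'll lower by feel.

Request:
arm_command(travel=[[0, 0, -0.02], [0, 0, -0.044], [0, 0, -0.048], [0, 0, -0.05], [0, 0, -0.052], [0, 0, -0.052]], delta_rot=[[0, 0, 0], [0, 0, 0], [0, 0, 0], [0, 0, 0], [0, 0, 0], [0, 0, 0]])

```text
time_s: 10.65
tcp_pos: [0.4922, 0.1956, 0.0792]
eef_rot: [180.0, -14.8, -166.9]
contact_force: [0.3, 0.4, -0.8]
gripper_width: 0.0174
gripper_force: 40.0
```

Request:
arm_command(travel=[[0, 0, -0.002], [0, 0, -0.004], [0, 0, -0.004]], delta_rot=[[0, 0, 0], [0, 0, 0], [0, 0, 0]])

```text
time_s: 11.02
tcp_pos: [0.4921, 0.1955, 0.077]
eef_rot: [180.0, -14.9, -166.9]
contact_force: [-0.6, 0.6, -1.0]
gripper_width: 0.0178
gripper_force: 40.0
```

Request:
arm_command(travel=[[0, 0, -0.002], [0, 0, -0.003], [0, 0, -0.003]], delta_rot=[[0, 0, 0], [0, 0, 0], [0, 0, 0]])

```text
time_s: 11.4
tcp_pos: [0.4921, 0.1955, 0.0754]
eef_rot: [180.0, -14.9, -166.9]
contact_force: [0.5, -0.1, -0.6]
gripper_width: 0.0179
gripper_force: 40.0
```

Request:
arm_command(travel=[[0, 0, -0.002], [0, 0, -0.003], [0, 0, -0.003]], delta_rot=[[0, 0, 0], [0, 0, 0], [0, 0, 0]])

```text
time_s: 11.78
tcp_pos: [0.4921, 0.1955, 0.074]
eef_rot: [180.0, -14.9, -166.9]
contact_force: [1.2, 0.2, -0.9]
gripper_width: 0.0176
gripper_force: 40.0
```

Request:
arm_command(travel=[[0, 0, -0.002], [0, 0, -0.003], [0, 0, -0.003]], delta_rot=[[0, 0, 0], [0, 0, 0], [0, 0, 0]])

```text
time_s: 12.15
tcp_pos: [0.4925, 0.1956, 0.0727]
eef_rot: [180.0, -14.8, -166.9]
contact_force: [2.9, -0.5, 1.3]
gripper_width: 0.0179
gripper_force: 40.0
```

Request:
arm_command(travel=[[0, 0, -0.002], [0, 0, -0.003], [0, 0, -0.003]], delta_rot=[[0, 0, 0], [0, 0, 0], [0, 0, 0]])

```text
time_s: 12.52
tcp_pos: [0.4923, 0.1955, 0.071]
eef_rot: [180.0, -14.9, -166.9]
contact_force: [2.6, -1.4, 1.2]
gripper_width: 0.0174
gripper_force: 40.0
```

Request:
arm_command(travel=[[0.002, 0.0004, 0], [0.002, 0.0004, -0.002], [0.002, 0.0004, -0.002]], delta_rot=[[0, 0, 0], [0, 0, 0], [0, 0, 0]])

```text
time_s: 12.9
tcp_pos: [0.4929, 0.1956, 0.07]
eef_rot: [180.0, -14.9, -166.9]
contact_force: [-0.7, -1.4, 3.6]
gripper_width: 0.0175
gripper_force: 40.0
```

Request:
arm_command(travel=[[0, 0, -0.002], [0, 0, -0.004], [0, 0, -0.004]], delta_rot=[[0, 0, 0], [0, 0, 0], [0, 0, 0]])

```text
time_s: 13.28
tcp_pos: [0.493, 0.1956, 0.0679]
eef_rot: [180.0, -14.9, -166.9]
contact_force: [1.2, -1.0, 1.0]
gripper_width: 0.0179
gripper_force: 40.0
```

Request:
arm_command(travel=[[0, 0, -0.002], [0, 0, -0.004], [0, 0, -0.004]], delta_rot=[[0, 0, 0], [0, 0, 0], [0, 0, 0]])

```text
time_s: 13.65
tcp_pos: [0.493, 0.1956, 0.0657]
eef_rot: [180.0, -14.9, -166.9]
contact_force: [0.7, -2.5, 1.6]
gripper_width: 0.0177
gripper_force: 40.0
```

Request:
arm_command(travel=[[0, 0, -0.002], [0, 0, -0.004], [0, 0, -0.004]], delta_rot=[[0, 0, 0], [0, 0, 0], [0, 0, 0]])

```text
time_s: 14.02
tcp_pos: [0.493, 0.1957, 0.0638]
eef_rot: [180.0, -14.9, -166.9]
contact_force: [-0.0, -0.7, 1.2]
gripper_width: 0.018
gripper_force: 40.0
```

```bash
python3 - <<'E'
from h import *
s=grab("side",3)
q=r.get_state();print(q['tcp_pos'],q['contact_force'],q['moment'])
cv2.imwrite("pics/ins.png",crop(s,232,255,140,100,5))
E
```

```text
[0.4930374  0.19566287 0.06380662] [ 0.0073807  -1.40941061  0.76196526] [-0.48310453 -0.88449105  0.24464629]
```

View pics/ins.png

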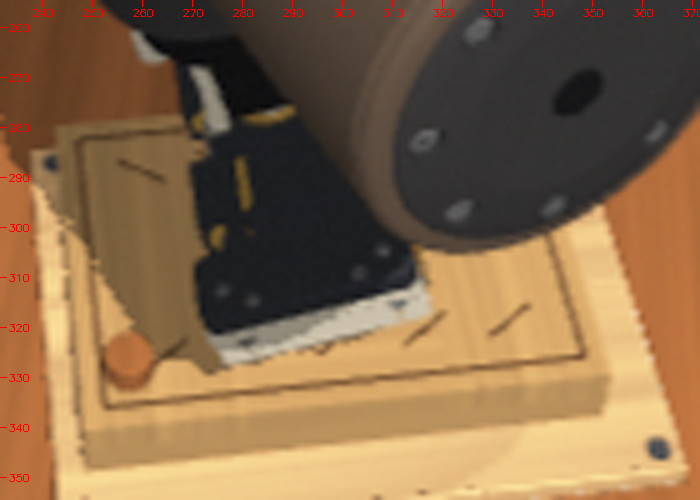

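Request:
arm_command(travel=[[0, 0, -0.002], [0, 0, -0.003], [0, 0, -0.003]], delta_rot=[[0, 0, 0], [0, 0, 0], [0, 0, 0]])

```text
time_s: 14.55
tcp_pos: [0.4931, 0.1956, 0.0637]
eef_rot: [180.0, -14.9, -166.8]
contact_force: [-1.9, -2.9, 11.4]
gripper_width: 0.0172
gripper_force: 40.0
```

```bash
python3 - <<'E'
from h import *
import pickle
from scipy.spatial.transform import Rotation as Ro
s,_=pickle.load(open("cams.pkl","rb"))
q=r.get_state();print(q['contact_force'],q['moment'])
t=grab("top",2)
im=crop(t,150,205,75,85,7); cv2.imwrite("pics/ins2.png",im)
E
```

```text
[-1.92264267 -2.93929361 11.40434394] [-0.733214    1.22281222  0.13407078]
```

Request:
arm_command(travel=[[0, 0, 0], [0, 0, 0], [0, 0, 0.01], [0, 0, 0.06], [0, 0, 0.12], [0.05, 0.0, 0.25], [0.05, -0.25, 0.4], [0.05, -0.4, 0.4], [0.05, -0.4, 0.4], [0.05, -0.4, 0.4], [0.05, -0.4, 0.4]], delta_rot=[[0, 0, 0], [0, 0, 0], [0, 0, 0], [0, 0, 0], [0, 0, 0], [0, -0.163, 0], [0, -0.163, 0], [0, -0.163, 0], [0, -0.163, 0], [0, -0.163, 0], [0, -0.163, 0]], grip=0.5)

```text
time_s: 16.02
tcp_pos: [0.5181, -0.0059, 0.2635]
eef_rot: [-176.7, -0.5, -167.5]
contact_force: [0.2, 0.5, -1.4]
gripper_width: 0.0441
gripper_force: 0.0
```

```bash
python3 - <<'E'
from h import *
s,t=grab("side",3),grab("top",3)
q=r.get_state();print(q['tcp_pos'],q['eef_rot'],q['gripper_width'])
a=crop(s,240,265,112,80,7);cv2.imwrite("pics/rel.png",a)
E
```

```text
[ 0.51804985 -0.0035247   0.26201561] [-176.72556897   -0.61231632 -167.25101644] 0.04413391328421379
```

View pics/rel.png

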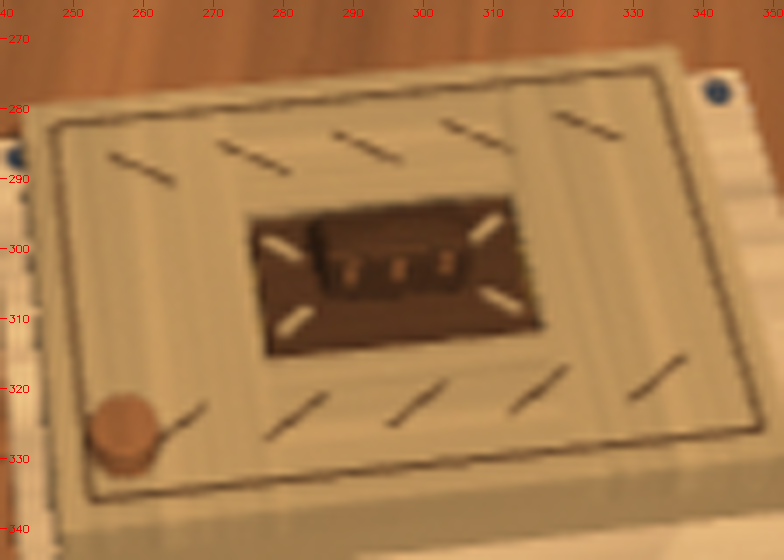

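The inlay looks flush all round, with its corners at about (275,295) and (317,311) coinciding with the mouth. To verify by touch, I'll press both ends of the ridge with shut fingers. Home means contact at TCP z ≈ 0.085.

```bash
python3 - <<'E'
from mv import *
R=inl(13.1,0); u=np.array([.974,.227,0])
delta(np.array([.493,.1956,.092])+u*.015,R)
E
```

```text
travel [-0.0209, 0.4051, -0.34] rot [0.037, 0.0015, 0.0037] t 16.325
```

Request:
arm_command(travel=[[-0.021, 0.2, 0], [-0.021, 0.405, -0.1], [-0.021, 0.405, -0.2], [-0.021, 0.405, -0.3], [-0.021, 0.405, -0.34], [-0.021, 0.405, -0.34], [-0.021, 0.405, -0.34], [-0.021, 0.405, -0.34], [-0.021, 0.405, -0.34]], delta_rot=[[0.037, 0.0015, 0.004], [0.037, 0.0015, 0.004], [0.037, 0.0015, 0.004], [0.037, 0.0015, 0.004], [0.037, 0.0015, 0.004], [0.037, 0.0015, 0.004], [0.037, 0.0015, 0.004], [0.037, 0.0015, 0.004], [0.037, 0.0015, 0.004]], grip=0, newtons=10)

```text
time_s: 17.45
tcp_pos: [0.5081, 0.1982, 0.0937]
eef_rot: [179.9, 0.2, -167.0]
contact_force: [0.2, -0.5, -0.1]
gripper_width: 0.0006
gripper_force: 0.0
```

Request:
arm_command(travel=[[0, 0, -0.004], [0, 0, -0.008], [0, 0, -0.01], [0, 0, -0.01]], delta_rot=[[0, 0, 0], [0, 0, 0], [0, 0, 0], [0, 0, 0]])

```text
time_s: 17.95
tcp_pos: [0.5075, 0.1981, 0.0873]
eef_rot: [-180.0, 0.0, -166.9]
contact_force: [-0.2, 0.1, 0.1]
gripper_width: 0.0005
gripper_force: 0.0
```

Request:
arm_command(travel=[[0, 0, -0.002], [0, 0, -0.004], [0, 0, -0.004]], delta_rot=[[0, 0, 0], [0, 0, 0], [0, 0, 0]])

```text
time_s: 18.32
tcp_pos: [0.5076, 0.1982, 0.0854]
eef_rot: [180.0, 0.0, -166.9]
contact_force: [-0.6, -0.1, -0.0]
gripper_width: 0.0009
gripper_force: 0.0
```

Request:
arm_command(travel=[[0, 0, -0.001], [0, 0, -0.002], [0, 0, -0.002]], delta_rot=[[0, 0, 0], [0, 0, 0], [0, 0, 0]])

```text
time_s: 18.7
tcp_pos: [0.5077, 0.1982, 0.0853]
eef_rot: [180.0, 0.1, -166.9]
contact_force: [-3.1, -0.4, 8.5]
gripper_width: 0.0002
gripper_force: 4.1
```

Request:
arm_command(travel=[[0, 0, -0.002], [0, 0, -0.004], [0, 0, -0.004]], delta_rot=[[0, 0, 0], [0, 0, 0], [0, 0, 0]])

```text
time_s: 19.08
tcp_pos: [0.5078, 0.1983, 0.0851]
eef_rot: [-180.0, 0.1, -166.9]
contact_force: [-10.1, -2.0, 26.8]
gripper_width: 0.0005
gripper_force: 13.2
```

Request:
arm_command(travel=[[0, 0, 0.018], [0, 0, 0.018], [-0.03, -0.007, 0.018], [-0.0584, -0.0136, 0.018], [-0.0584, -0.0136, 0.008], [-0.0584, -0.0136, 0.004], [-0.0584, -0.0136, 0.003], [-0.0584, -0.0136, 0.003]], delta_rot=[[0, 0, 0], [0, 0, 0], [0, 0, 0], [0, 0, 0], [0, 0, 0], [0, 0, 0], [0, 0, 0], [0, 0, 0]])

```text
time_s: 20.08
tcp_pos: [0.4777, 0.1912, 0.0852]
eef_rot: [-180.0, -0.0, -166.9]
contact_force: [-10.9, -0.4, 21.0]
gripper_width: 0.0009
gripper_force: 10.7
```

Request:
arm_command(travel=[[0, 0, -0.002], [0, 0, -0.004], [0, 0, -0.004]], delta_rot=[[0, 0, 0], [0, 0, 0], [0, 0, 0]])

```text
time_s: 20.45
tcp_pos: [0.4778, 0.1912, 0.085]
eef_rot: [-180.0, 0.0, -166.9]
contact_force: [-19.1, -1.8, 41.3]
gripper_width: 0.0003
gripper_force: 20.9
```

Both ends stop hard at the home height (0.085), so the inlay is level and down. I'll retreat and hand in.

Request:
arm_command(travel=[[0, 0, 0.03], [0, 0, 0.1], [0, 0, 0.2], [0, 0, 0.3], [0, 0, 0.3], [0, 0, 0.3]], delta_rot=[[0, 0, 0], [0, 0, 0], [0, 0, 0], [0, 0, 0], [0, 0, 0], [0, 0, 0]])

```text
time_s: 21.2
tcp_pos: [0.4782, 0.1914, 0.2315]
eef_rot: [180.0, 0.0, -167.0]
contact_force: [-0.0, 0.5, -1.1]
gripper_width: 0.0004
gripper_force: 0.0
```

```bash
python3 -c "
from plant import r,close_job
print(r.get_state()['tcp_pos'],r.get_state()['contact_force']);print(close_job())"
```

```text
[0.4782112  0.19136246 0.23152643] [-0.02761204  0.53357478 -1.0710605 ]
the job is handed in; nothing more can be done
None
```

The walnut inlay is in the recess ridge up and fully home: both ends of the ridge stopped hard at the seated height and it looked flush all round; I let go, touched nothing else on purpose, and handed the job in at about 21 s.

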